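# Unhook the top kit tray and weigh it

## Robot

A 7-joint arm with a two-finger parallel gripper is mounted at the origin on a cart in front of the work surface, level with it; the furniture and walls round the work are solid. World frame = base frame: x ahead of the robot, y to its left, z up, the work surface at z = 0. Lengths are in mm, angles in rad, forces in N, time in s.
With the tool pointing down it reaches from about 400 to 900 mm from the base axis. Payload 5.5 kg.
Tool frame: the origin (TCP) lies at the very end of the fingers, on their centre line; the grasp point (between the pads) lies 19 mm behind it (hold_point_z is the distance from the TCP to the grasp point, in mm); z points along the fingers, y is the line along which they close (so a half turn about z gives the same grasp; the last joint's range is limited). The gripper opens to 85 mm and grips with 20 to 120 N. Pads are 22 mm wide; open, the fingers measure 114 mm over their backs; the gripper's body (76 mm by 85 mm) begins 54 mm behind the grasp point. The pads swing forward as they close: fully open they stand 13 mm farther back than shut.
Start: joints at [1.427, 0.501, -0.427, 1.55, 0.221, 1.138, -0.21], TCP at [257.219, -596.941, 231.31] pointing down, gripper open.
Joint ranges: [-2.88, 2.88], [-0.31, 2.03], [-1.54, 1.56], [0.2, 2.42], [-1.41, 4.55], [0.19, 2.02], [-2.57, 2.57]. Speed limits (rad/s): [2.57, 2.57, 3.14, 3.14, 3.14, 3.14, 3.14].

## Interface

Orientations are given as a unit quaternion [x, y, z, w].
In Python, from station import * gives the robot as it stands.
- The arm moves only by the tool carry_out, never from a script. Its argument "deltas" is a list of rows, each a list of 6 numbers: the shift along the tool's x, y, z as a fraction of full scale, then the turn, a rotation vector about the tool's x, y, z as a fraction of full scale. In form: [[x, y, z, wx, wy, wz], ...]. A call has 1 to 12 rows; each row shifts and turns the commanded pose from where the row before left it, along the tool's axes as they then stand; what a row does not reach is not made up. Full scale, the value 1, is 25 mm for a shift and pi rad for a turn. A row lasts 1/8 s, in which the tool goes at most 62.5 mm and 10.7 degrees, less where a joint would pass 70% of its speed; a pose out of reach is approached as far as the arm can. A call with a number of a shift or a turn outside -1 to 1 is refused whole. A call with a gripper value outside its range is refused whole. "gripper" is the opening, from -1 (shut) to 1 (fully open), so that 0 is half open, set as the call begins (left out, the last holds). The fingers move at their own pace and stop on an object; "force" is the grip in N (left out, the last holds). Time passes only in rows, so rows that do not move let the fingers close. It gives the time, the measured TCP pose, the force, the opening and the grip force at its end, in the units of the state.
- state(): the state, without advancing time (a new reading comes with each control period).
- read_camera(name): name is "scene" or "top" or "wrist"; returns a dict with "image" (480x640x3 uint8, red, green, blue), "fx", "fy", "cx", "cy" (pixels), "k1" (the pictures are not rectified: a ray, as slopes to the right and down, at radius r is drawn at 1 + k1 r^2 times it, then the intrinsics apply), "pose" (4x4, takes a point from camera to world coordinates). Camera axes: x right, y up, looking along -z (the intrinsics and any distortion apply to the point x, -y, -z); pixel columns grow to the right and rows downward; lengths in mm; the calibration is good to about 2 mm. A picture is of the moment at which its call begins. There is no depth.
- sign_off(): hands the job in; it is judged then, once.
The state is a dict: "clock": time; "joint_pos": joint angles; "dq": joint speeds; "tau": joint torques, N m; "ee_pos": TCP position; "orientation": TCP orientation; "force": force on the tool from outside, world axes, zero at the start; "ft_torque": the same for the moment, N m; "gripper_width": opening from 0.0 (shut) to 1.0 (fully open); "gripper_force": force on a finger pad.
Only numpy, scipy, OpenCV 4.12 (cv2) and the standard library are available. Lean on these libraries where they do the work, as an engineer would, in place of code of your own. Each camera call takes 0.05 s, during which the arm holds its last target. There are 200 camera calls.

## Task

Take only the blue top tray, with the spare filter and trim strip in it, off the interlocked stack and set it down gently on the scale pan, centred and square with the pan. The trays hook into one another at the end nearer the robot: swing the top tray up by its grip ear until its hook lets go and draw it clear, so that the grey tray below is neither lifted nor dragged away. Never tip the tray past 50 degrees, lose nothing from it, and leave the other things on the bench where they are.

Things in the scene. Friction and masses are not known exactly. Their poses are not given: they have to be found in the camera images.
- tray_top: Blue kit tray on top of the stack, 0.16 kg. Origin: centre of its foot's underside; +x toward the end with the grip ear (away from the robot at the start), z up. Foot 110 x 86 mm, z 0 to 13; then a shoulder 5 mm wide all round and 3 mm walls, 120 x 96 mm outside; floor z 16, rim z 49. Stacked, the foot sits in the tray below (2 mm play) and the shoulder on its rim; pitch 36 mm.
- ear (a point): Middle of the top edge of the top tray's grip ear (tray x 67, z 69 mm). The ear is an upright plate 10 mm thick (tray x 62 to 72) and 72 mm wide (y), pinched along tray x. It stands free for 20 mm; below tray z 49 it joins web and wall (x 57 to 72). Axes as the tray's.
- swing_edge (a point): Shoulder edge over the hook (tray x -60, z 13 mm): the top tray pivots here on the rim below when swung up by its ear. The hook lets go at some tilt between about 20 and 35 deg; how worn it is cannot be seen. Let go, the tray can be drawn 20 mm toward its ear, then lifted. If it still catches, it resists; above 6 N the lower trays slide: swing further. Contents slide to the hook end; do not go past 50 deg.
- stack_hook: Black J hook of the top tray; origin as the tray's. A tongue 36 mm wide, 3.5 mm thick, leaves the foot at tray x -55, z 1.5 to 5, passes through the window of the tray below and turns up at x -68 to -71.5 to z 9; worn hooks sit up to 1.5 mm higher. On a level lift it soon catches under the bar over the window and brings the tray below along.
- tray_mid: Grey middle tray (0.5 to 0.8 kg, filled), same make as tray_top; same frame and sizes (window in the hook-end wall: y -22 to 22, z 28 to 43, bar above it z 43 to 49). Must stay nested on tray_low.
- tray_low: Grey bottom tray (0.75 kg, filled), loose on the bench, same make as tray_top; same frame and sizes. Must stay where it stands, within 30 mm.
- filter_cassette: White-framed pleated filter lying in the top tray, 48 x 90 x 18 mm, long side along the tray, 0.05 kg, loose. Origin: centre of its underside.
- trim_strip: Black moulded trim strip lying in the top tray beside the filter, 26 x 92 x 15 mm, 0.05 kg, loose. Origin: centre of its underside.
- scale: White bench scale, fixed to the bench, 200 x 160 mm, sloped console with display and buttons at its -x end. Origin: on the bench under the pan's centre; x and y along the pan's sides.
- pan_top (a point): Centre of the scale pan's upper face, about 54 mm above the bench. The flat steel pan measures 140 mm (x) by 136 mm (y), square with the scale.
- scale_pan (a joint): How far the pan is pressed down, m; springs back, 3 N per mm, end stop at 9 mm. Unloaded it reads about 0.001 (the pan's own weight); the loaded tray adds about 0.001. More than 7 mm overloads it.
- multimeter: Yellow hand multimeter lying on the bench, 130 x 66 x 39 mm, bystander. Origin: centre of its underside.
- long_nose: Blue-handled pliers lying on the bench between stack and scale, 56 x 165 x 12 mm, bystander. Origin: centre of underside.
- flux_jar: Small yellow-lidded tin, 45 mm across, 30 mm high, bystander. Origin: centre of underside.
Not all that is in view belongs to the job. Several things have the shape of the tray_top; the one meant has the colours described above.

How it is judged:
By the outcome, as a careful person would: the job done as asked, in the order asked, and still so for the second after the job is handed in, with the robot touching nothing.
It also fails if it takes over 54 s, if anything falls off the work surface, if the arm or the gripper's body presses on something with over 40 N, if the wrist force passes 120 N, or if a joint passes its speed limit or range.

## Working session

There is one attempt and no reset: what is moved stays moved. The work goes in short steps, Python scripts to look and compute and a tool call to move; the robot and the scene stay as the last step left them, time stands still between calls to the robot, and variables do not carry over. Pictures are saved under pics/ and viewed, at most 11 in all, crops included, and the job is handed in when it is done.

Besides the shell and the picture viewer there is one more tool, called as name([rows], argument=value, ...), one row to a line, values as JSON. carry_out: Moves the arm, as the interface text tells. Its arguments: {"type":"object","properties":{"deltas":{"type":"array","items":{"type":"array","items":{"type":"number"}}},"gripper":{"type":"number"},"force":{"type":"number"}},"required":["deltas"]}

```bash
mkdir -p pics; ls; python3 - <<'E'
from station import *
import cv2,numpy as np
s=state(); print({k:np.round(v,3) for k,v in s.items()})
for n in ("scene","top"):
    c=read_camera(n); cv2.imwrite(f"pics/{n}0.png",c["image"][:,:,::-1]); print(n,c["fx"],c["fy"],c["cx"],c["cy"],c["k1"],np.round(c["pose"],3).tolist())
E
```

```text
pics
{'clock': np.float64(0.0), 'joint_pos': array([ 1.427,  0.502, -0.427,  1.551,  0.221,  1.138, -0.21 ]), 'dq': array([ 0.001, -0.001, -0.   , -0.001, -0.   , -0.001,  0.   ]), 'tau': array([ 0.0000e+00, -5.6953e+01, -5.8160e+00, -2.8095e+01,  1.1000e-02,
        1.2000e-02,  0.0000e+00]), 'ee_pos': array([ 256.866, -596.332,  230.269]), 'orientation': array([ 0.979,  0.202, -0.   , -0.001]), 'force': array([ 0.362, -0.718,  0.6  ]), 'ft_torque': array([ 0.005, -0.021, -0.006]), 'gripper_force': np.float64(0.0), 'gripper_width': np.float64(0.998)}
scene 536.836451140851 536.836451140851 316.1979610248435 243.5345019113235 -0.08531347424788858 [[-0.666, 0.399, -0.631, -250.997], [-0.746, -0.368, 0.555, 644.182], [-0.011, 0.84, 0.543, 813.195], [0.0, 0.0, 0.0, 1.0]]
top 558.2560028928552 558.2560028928552 315.88391634059764 236.30085069696977 -0.016057282909018557 [[0.029, 0.981, -0.19, 326.291], [-0.999, 0.035, 0.031, -45.763], [0.037, 0.189, 0.981, 1370.924], [0.0, 0.0, 0.0, 1.0]]
```

View pics/top0.png

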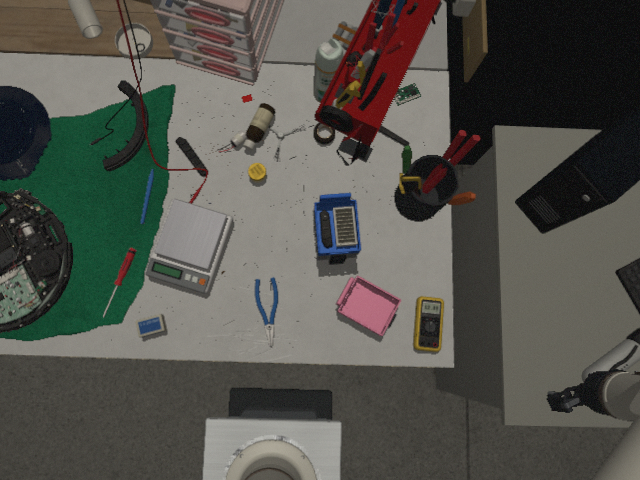

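View pics/scene0.png

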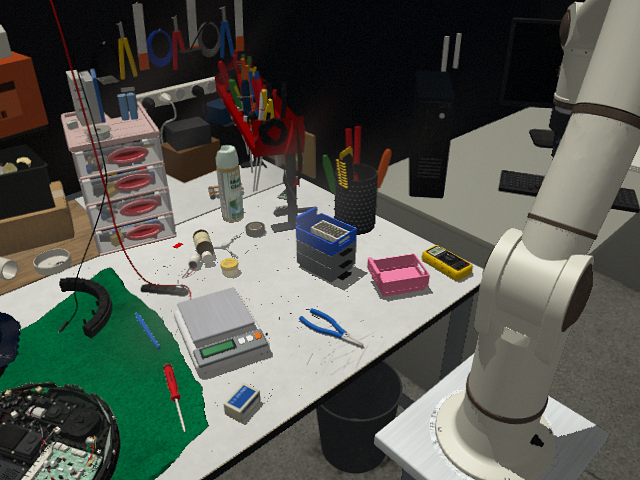

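Top view: the candidates for the target are the blue tray on the stack at (337,228), the pink tray of the same shape at (368,305), and blue things such as the pliers at (266,300) and the small box at (151,325). The description picks the blue tray, which has the filter and black strip in it, with its ear at about (336,200) on the far side and its hook at (338,260). The scale pan is at (195,235). I'll check the choice in a close crop and measure it.

```bash
cat > h.py <<'E'
from station import *
import cv2,numpy as np
from scipy.spatial.transform import Rotation as R
def cam(n):
    c=read_camera(n); c["P"]=np.array(c["pose"]); return c
def K(c): return np.array([[c["fx"],0,c["cx"]],[0,c["fy"],c["cy"]],[0,0,1]])
def ray(c,uv,z):
    p=cv2.undistortPoints(np.array(uv,float).reshape(-1,1,2),K(c),np.array([c["k1"],0,0,0,0.]),).reshape(-1,2)
    d=np.c_[p[:,0],-p[:,1],-np.ones(len(p))]@c["P"][:3,:3].T
    o=c["P"][:3,3]; return o+d*((z-o[2])/d[:,2])[:,None]
def proj(c,X):
    q=(np.array(X,float).reshape(-1,3)-c["P"][:3,3])@c["P"][:3,:3]
    s=np.c_[q[:,0],-q[:,1]]/-q[:,2:]; s=s*(1+c["k1"]*(s**2).sum(1,keepdims=True))
    return s*[c["fx"],c["fy"]]+[c["cx"],c["cy"]]
def save(n,im,box=None,f=1):
    if box: im=im[box[1]:box[3],box[0]:box[2]]
    cv2.imwrite("pics/"+n,cv2.resize(im,None,fx=f,fy=f,interpolation=cv2.INTER_CUBIC)[:,:,::-1])
E
python3 - <<'E'
from h import *
c=cam("top"); save("crop1.png",c["image"],(140,180,380,280),3.3)
hsv=cv2.cvtColor(c["image"],cv2.COLOR_RGB2HSV)
m=cv2.inRange(hsv,(105,120,50),(125,255,255)); m[:180]=0;m[275:]=0;m[:,:300]=0;m[:,380:]=0
k=cv2.findContours(m,0,2)[0]; k=max(k,key=cv2.contourArea); r=cv2.minAreaRect(k); print(r,cv2.boxPoints(r).tolist()); 
print(np.round(ray(c,cv2.boxPoints(r),121)))
E
```

```text
((336.60345458984375, 223.74139404296875), (60.37406921386719, 42.93451690673828), 85.2363510131836) [[312.7034606933594, 195.44139099121094], [355.4896545410156, 191.87586975097656], [360.5034484863281, 252.04139709472656], [317.7172546386719, 255.60691833496094]]
[[ 664.  -75.  121.]
 [ 677. -174.  121.]
 [ 535. -188.  121.]
 [ 524.  -90.  121.]]
```

View pics/crop1.png

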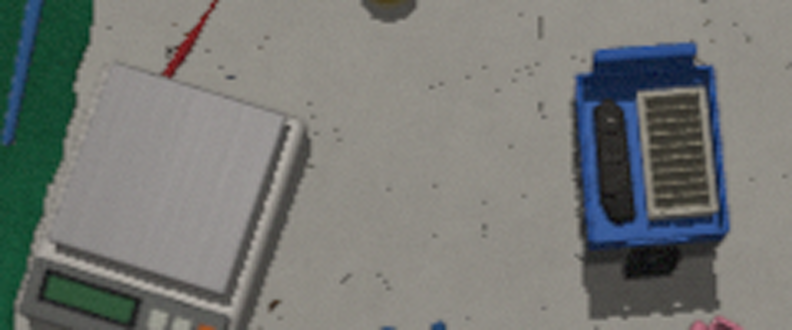

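The crop confirms the blue tray with the white filter and black strip. Rim corners are at crop (577,75), (713,67), (727,235) and (585,248), and the ear's top edge runs from (594,52) to (695,44). Pan corners are at (112,63), (285,115), (228,297) and (55,240).

```bash
python3 - <<'E'
from h import *
c=cam("top")
f=lambda l: np.array(l)/3.3+[140,180]
def show(n,p): 
    print(n,np.round(p,1).tolist()); 
    if len(p)==4:
        e=[p[(i+1)%4]-p[i] for i in range(4)]
        print(" ctr",p.mean(0).round(1),"len",[round(np.linalg.norm(x),1) for x in e],"ang",[round(np.degrees(np.arctan2(x[1],x[0])),1) for x in e])
show("rim",ray(c,f([(577,75),(713,67),(727,235),(585,245)]),121))
show("ear",ray(c,f([(594,50),(695,44)]),141))
show("pan",ray(c,f([(112,63),(285,115),(228,297),(55,240)]),54))
s=state()
w=cam("wrist"); print(np.round(w["P"],3).tolist(),w["fx"],w["cx"],w["cy"])
T=np.eye(4);T[:3,:3]=R.from_quat(s["orientation"]).as_matrix();T[:3,3]=s["ee_pos"]
print("cam in tool",np.round(np.linalg.inv(T)@w["P"],2).tolist()); print(T.round(3).tolist())
E
```

```text
rim [[647.1, -80.3, 121.0], [656.5, -175.6, 121.0], [537.3, -187.0, 121.0], [527.0, -89.2, 121.0]]
 ctr [ 592. -133.  121.] len [np.float64(95.8), np.float64(119.7), np.float64(98.3), np.float64(120.4)] ang [np.float64(-84.4), np.float64(-174.5), np.float64(96.0), np.float64(4.3)]
ear [[660.2, -90.9, 141.0], [667.2, -160.8, 141.0]]
pan [[660.5, 258.4, 54.0], [626.1, 130.1, 54.0], [491.2, 162.8, 54.0], [528.2, 289.0, 54.0]]
 ctr [576.5 210.1  54. ] len [np.float64(132.8), np.float64(138.8), np.float64(131.4), np.float64(135.8)] ang [np.float64(-105.0), np.float64(166.4), np.float64(73.7), np.float64(-13.0)]
[[0.396, 0.871, 0.292, 331.745], [-0.918, 0.376, 0.124, -565.227], [-0.001, -0.317, 0.948, 372.394], [0.0, 0.0, 0.0, 1.0]] 354.27543377640376 320.64447317173574 246.12286546174857
cam in tool [[0.0, 0.95, 0.32, 81.03], [1.0, -0.0, 0.0, 0.6], [0.0, 0.32, -0.95, -141.73], [0.0, 0.0, 0.0, 1.0]]
[[0.918, 0.396, -0.0, 257.043], [0.396, -0.918, 0.001, -596.583], [0.0, -0.001, -1.0, 230.659], [0.0, 0.0, 0.0, 1.0]]
```

The tray centre is about (592,-133) with yaw about 5°. The pan centre is about (576,210) with yaw about -14.5°. I'll move above the ear, which is at about (659,-127).

carry_out([
  [0.925,-0.453,0,0,0,0],
  [0.925,-0.453,0,0,0,0],
  [0.925,-0.453,0,0,0,0],
  [0.925,-0.453,0,0,0,0],
  [0.925,-0.453,0,0,0,0],
  [0.925,-0.453,0,0,0,0],
  [0.925,-0.453,0,0,0,0],
  [0.925,-0.453,0,0,0,0],
  [0.925,-0.453,0,0,0,0],
  [0.925,-0.453,0,0,0,0],
  [0.925,-0.453,0,0,0,0],
  [0.925,-0.453,0,0,0,0],
], gripper=1)

```text
clock: 1.75
ee_pos: [458.7, -361.6, 231.3]
orientation: [0.979, 0.202, -0.0, -0.0]
force: [0.2, 0.1, -0.7]
gripper_width: 1.001
gripper_force: 0.0
```

carry_out([
  [0.925,-0.453,0,0,0,0],
  [0.925,-0.453,0,0,0,0],
  [0.925,-0.453,0,0,0,0],
  [0.925,-0.453,0,0,0,0],
  [0.925,-0.453,0,0,0,0],
  [0.925,-0.453,0,0,0,0],
  [0.925,-0.453,0,0,0,0],
  [0.925,-0.453,0,0,0,0],
  [0.925,-0.453,0,0,0,0],
  [0.925,-0.453,0,0,0,0],
  [0.925,-0.453,0,0,0,0],
  [0.925,-0.453,0,0,0,0],
])

```text
clock: 3.25
ee_pos: [659.8, -127.1, 231.1]
orientation: [0.979, 0.202, -0.0, -0.0]
force: [-0.2, -0.2, 0.8]
gripper_width: 1.0
gripper_force: 0.0
```

carry_out([
  [0,0,0,0,0,-0.05],
  [0,0,0,0,0,-0.05],
  [0,0,0,0,0,-0.05],
  [0,0,0,0,0,-0.05],
  [0,0,0,0,0,-0.05],
  [0,0,0,0,0,-0.05],
  [0,0,0,0,0,-0.05],
  [0,0,0,0,0,-0.05],
  [0,0,0,0,0,0],
  [0,0,0,0,0,0],
])

```text
clock: 4.5
ee_pos: [659.3, -127.8, 231.2]
orientation: [0.675, 0.738, -0.0, -0.0]
force: [-0.2, -0.1, -0.6]
gripper_width: 1.005
gripper_force: 0.0
```

```bash
python3 - <<'E'
from h import *
s=state(); print(s["clock"],np.round(s["joint_pos"],2),np.round(s["ee_pos"],1),R.from_quat(s["orientation"]).as_matrix().round(3).tolist(),np.round(s["force"],1))
w=cam("wrist"); save("w1.png",w["image"])
E
```

```text
4.5 [ 0.7   0.65 -0.84  1.48  0.49  1.24 -0.11] [ 659.3 -127.8  231.2] [[-0.089, 0.996, -0.0], [0.996, 0.089, 0.0], [0.0, -0.0, -1.0]] [-0.2 -0.1 -0.6]
```

View pics/w1.png

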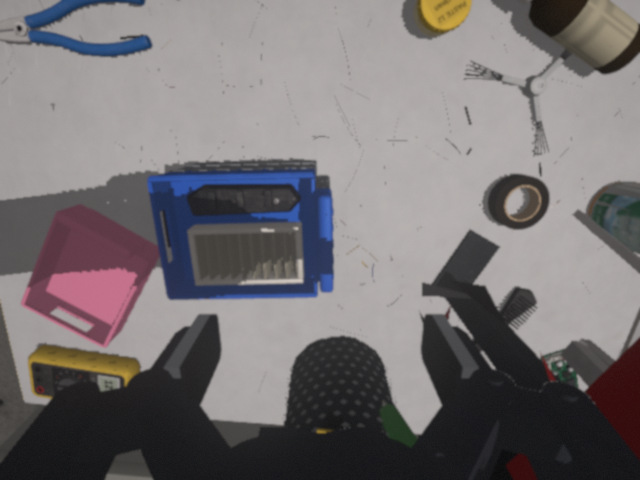

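Wrist view: the blue tray spans (150-332, 165-300), with its ear at (325,190-290), nearly centred between the fingers at column 320. The cup behind it is at (338,370). I'll measure the ear and the cup's distance.

```bash
python3 - <<'E'
from h import *
c=cam("wrist"); r=lambda n,uv,z: print(n,ray(c,uv,z).round(1).tolist())
hsv=cv2.cvtColor(c["image"],cv2.COLOR_RGB2HSV)
m=cv2.inRange(hsv,(105,120,40),(125,255,255)); m[:140]=0;m[330:]=0;m[:,:140]=0;m[:,350:]=0
for v in range(185,300,8):
    x=np.where(m[v,300:])[0]+300; print(v,x.min(),x.max(),end='; ')
print()
for u in range(150,330,15):
    x=np.where(m[:,u])[0]; print(u,x.min(),x.max(),end='; ')
r("ear top",[(333,192),(331,290),(321,192),(320,290)],141)
r("rim",[(149,175),(316,172),(317,297),(167,299)],121)
r("cup",[(338,338),(385,380)],100)
k=proj(c,[[659,-127,141],[659,-127,125]]); print(k)
E
```

```text
185 300 314; 193 300 329; 201 300 331; 209 300 331; 217 300 331; 225 303 331; 233 303 331; 241 304 331; 249 304 330; 257 305 330; 265 305 330; 273 306 331; 281 307 331; 289 300 331; Traceback (most recent call last):
  File "<stdin>", line 6, in <module>
    return umr_minimum(a, axis, None, out, keepdims, initial, where)
ValueError: zero-size array to reduction operation minimum which has no identity
```

```bash
python3 - <<'E'
from h import *
c=cam("wrist"); r=lambda n,uv,z: print(n,ray(c,uv,z).round(1).tolist())
r("ear top",[(332,192),(331.5,290),(321,192),(320,290)],141)
r("rim",[(149,175),(316,172),(317,297),(167,299)],121)
r("cup",[(338,338),(385,380)],100)
save("w1c.png",c["image"],(130,140,350,320),3.5)
E
```

```text
ear top [[662.8, -86.4, 141.0], [669.6, -157.0, 141.0], [655.6, -87.1, 141.0], [661.3, -157.8, 141.0]]
rim [[533.3, -89.2, 121.0], [651.1, -76.8, 121.0], [660.4, -173.6, 121.0], [541.7, -186.4, 121.0]]
cup [[683.3, -222.8, 100.0], [732.1, -264.4, 100.0]]
```

View pics/w1c.png

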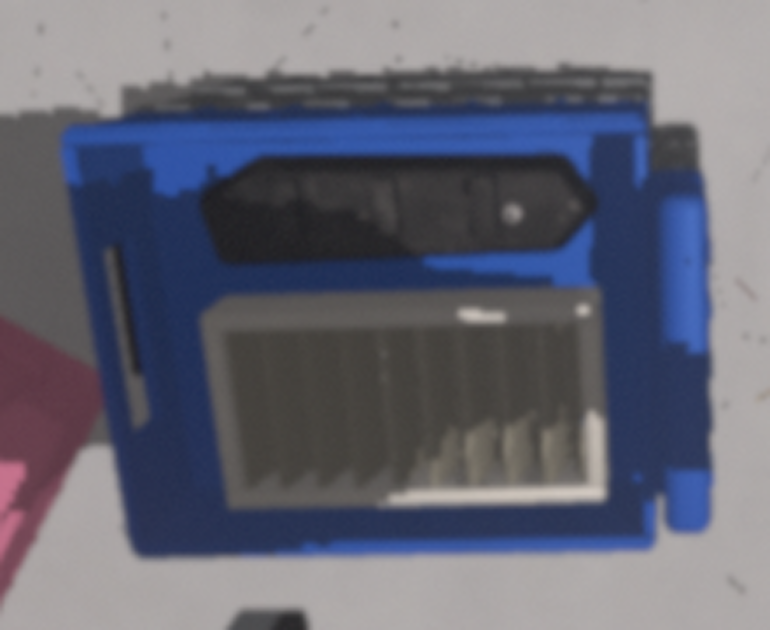

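```bash
python3 - <<'E'
from h import *
a=cam("scene");b=cam("top")
save("cup.png",np.hstack([cv2.resize(a["image"][110:240,300:410],None,fx=3.5,fy=3.5),cv2.resize(b["image"][120:250,370:480],None,fx=3.5,fy=3.5)]))
for z in (100,150,200,250): print(z,ray(b,[(405,148),(402,180),(405,190)],z).round(0).tolist())
E
```

```text
100 [[797.0, -294.0, 100.0], [716.0, -287.0, 100.0], [692.0, -294.0, 100.0]]
150 [[778.0, -284.0, 150.0], [701.0, -277.0, 150.0], [677.0, -284.0, 150.0]]
200 [[760.0, -275.0, 200.0], [685.0, -268.0, 200.0], [663.0, -274.0, 200.0]]
250 [[741.0, -265.0, 250.0], [670.0, -258.0, 250.0], [649.0, -265.0, 250.0]]
```

View pics/cup.png

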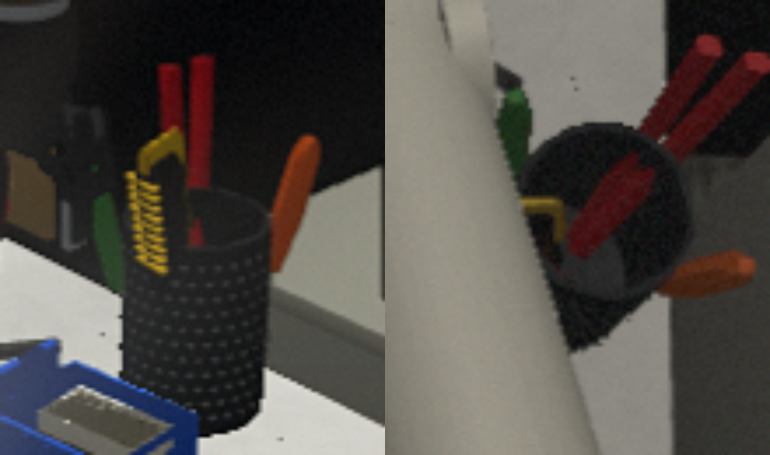

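The tools in the cup stay more than 90 mm from the gripper. I'll descend to about 3 mm over the web and close.

carry_out([
  [0.08,0.04,0.6,0,0,-0.003],
  [0,0,0.8,0,0,0],
  [0,0,0.8,0,0,0],
  [0,0,0.8,0,0,0],
  [0,0,0.6,0,0,0],
  [0,0,0.4,0,0,0],
  [0,0,0.2,0,0,0],
  [0,0,0.1,0,0,0],
  [0,0,0,0,0,0],
  [0,0,0,0,0,0],
])

```text
clock: 6.0
ee_pos: [660.6, -125.7, 124.4]
orientation: [0.67, 0.742, 0.0, 0.0]
force: [-0.3, 0.5, -0.4]
gripper_width: 1.002
gripper_force: 0.0
```

carry_out([
  [0,0,0,0,0,0],
  [0,0,0,0,0,0],
  [0,0,0,0,0,0],
  [0,0,0,0,0,0],
  [0,0,0,0,0,0],
  [0,0,0,0,0,0],
  [0,0,0,0,0,0],
  [0,0,0,0,0,0],
], gripper=-1, force=20)

```text
clock: 7.0
ee_pos: [660.4, -125.6, 124.0]
orientation: [0.67, 0.742, 0.0, 0.0]
force: [0.6, -0.6, 1.0]
gripper_width: 0.104
gripper_force: 25.0
```

```bash
python3 - <<'E'
from h import *
s=state(); print({k:np.round(s[k],3) for k in ("clock","ee_pos","force","ft_torque","gripper_width","gripper_force")})
w=cam("wrist"); save("w2.png",w["image"])
E
```

```text
{'clock': np.float64(7.0), 'ee_pos': array([ 660.417, -125.638,  123.994]), 'force': array([ 0.621, -0.618,  0.959]), 'ft_torque': array([-0.057, -0.18 ,  0.137]), 'gripper_width': np.float64(0.104), 'gripper_force': np.float64(25.027)}
```

View pics/w2.png

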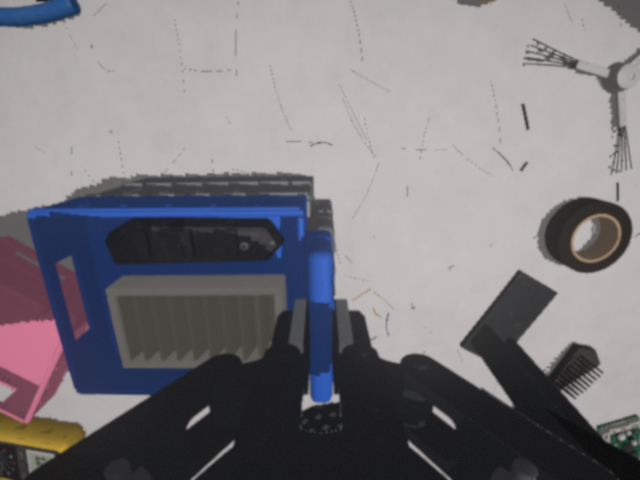

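The ear is gripped: both fingers stand either side of it at (320,320), and the opening is about 9 mm. I'll firm up the grip and swing about the shoulder edge in 4° rows, checking the force.

carry_out([
  [0,0,0,0,0,0],
  [0,0,0,0,0,0],
  [0,-0.121,-0.35,-0.0222,0,0],
  [0,-0.121,-0.35,-0.0222,0,0],
  [0,-0.121,-0.35,-0.0222,0,0],
  [0,0,0,0,0,0],
  [0,0,0,0,0,0],
  [0,0,0,0,0,0],
], force=90)

```text
clock: 8.05
ee_pos: [649.2, -126.7, 148.6]
orientation: [0.667, 0.738, 0.077, 0.069]
force: [-0.5, -0.4, -0.7]
gripper_width: 0.09
gripper_force: 88.9
```

carry_out([
  [0,-0.121,-0.35,-0.0222,0,0],
  [0,-0.121,-0.35,-0.0222,0,0],
  [0,-0.121,-0.35,-0.0222,0,0],
  [0,0,0,0,0,0],
  [0,0,0,0,0,0],
])

```text
clock: 8.68
ee_pos: [633.2, -128.5, 171.3]
orientation: [0.656, 0.726, 0.153, 0.138]
force: [-0.7, 0.7, -2.1]
gripper_width: 0.089
gripper_force: 88.8
```

carry_out([
  [0,-0.121,-0.35,-0.0222,0,0],
  [0,-0.121,-0.35,-0.0222,0,0],
  [0,-0.121,-0.35,-0.0222,0,0],
  [0,0,0,0,0,0],
  [0,0,0,0,0,0],
  [0,0,0,0,0,0],
])

```text
clock: 9.43
ee_pos: [613.8, -130.3, 190.7]
orientation: [0.637, 0.706, 0.229, 0.206]
force: [-1.4, -0.6, -1.7]
gripper_width: 0.094
gripper_force: 89.9
```

```bash
python3 - <<'E'
from h import *
s=state(); print({k:np.round(s[k],3) for k in ("clock","joint_pos","ee_pos","force","ft_torque","gripper_width","gripper_force")})
c=cam("scene"); a=c["image"][190:300,270:400]; t=cam("top")["image"][180:290,290:420]
save("s2.png",np.hstack([a,t]),None,3)
E
```

```text
{'clock': np.float64(9.425), 'joint_pos': array([ 1.165,  0.42 , -1.012,  2.157,  0.67 ,  0.192, -0.219]), 'ee_pos': array([ 613.837, -130.308,  190.739]), 'force': array([-1.356, -0.566, -1.658]), 'ft_torque': array([-0.169,  1.066, -0.011]), 'gripper_width': np.float64(0.094), 'gripper_force': np.float64(89.896)}
```

View pics/s2.png

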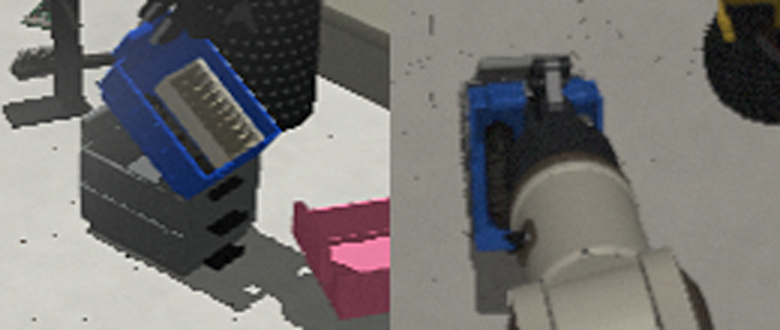

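Picture: the tray is swung up about 36° on its hook-end edge, its contents are inside, and the grey trays are still nested. Wrist force is small. Joint 6 is at its limit (0.192), so no further tilt. I'll draw 8 mm horizontally toward the ear and check the force.

carry_out([
  [0,0.065,0.047,0,0,0],
  [0,0.065,0.047,0,0,0],
  [0,0.065,0.047,0,0,0],
  [0,0.065,0.047,0,0,0],
])

```text
clock: 10.02
ee_pos: [621.6, -129.5, 191.1]
orientation: [0.637, 0.706, 0.229, 0.207]
force: [0.5, -0.5, -2.7]
gripper_width: 0.089
gripper_force: 89.8
```

```bash
python3 - <<'E'
from h import *
s=state(); print({k:np.round(s[k],3) for k in ("clock","joint_pos","ee_pos","orientation","force","ft_torque","gripper_width","gripper_force")})
E
```

```text
{'clock': np.float64(10.025), 'joint_pos': array([ 1.137,  0.426, -0.992,  2.143,  0.677,  0.195, -0.23 ]), 'ee_pos': array([ 621.612, -129.502,  191.064]), 'orientation': array([0.637, 0.706, 0.229, 0.207]), 'force': array([ 0.454, -0.482, -2.712]), 'ft_torque': array([-0.089,  0.986, -0.028]), 'gripper_width': np.float64(0.089), 'gripper_force': np.float64(89.85)}
```

carry_out([
  [0,0.065,0.047,0,0,0],
  [0,0.065,0.047,0,0,0],
  [0,0.065,0.047,0,0,0],
  [0,0.065,0.047,0,0,0],
  [0,0.065,0.047,0,0,0],
  [0,0.065,0.047,0,0,0],
  [0,0.065,0.047,0,0,0],
])

```text
clock: 10.9
ee_pos: [635.4, -128.1, 191.0]
orientation: [0.637, 0.706, 0.229, 0.207]
force: [-0.3, 0.6, -1.8]
gripper_width: 0.087
gripper_force: 89.9
```

carry_out([
  [0,0.094,-0.129,0,0,0],
  [0,0.094,-0.129,0,0,0],
  [0,0.094,-0.129,0,0,0],
])

```text
clock: 11.28
ee_pos: [635.3, -128.2, 203.3]
orientation: [0.637, 0.706, 0.229, 0.207]
force: [-0.4, 0.9, -2.6]
gripper_width: 0.09
gripper_force: 89.8
```

```bash
python3 - <<'E'
from h import *
s=state(); print({k:np.round(s[k],3) for k in ("clock","joint_pos","ee_pos","orientation","force","ft_torque","gripper_width","gripper_force")})
E
```

```text
{'clock': np.float64(11.275), 'joint_pos': array([ 1.137,  0.434, -1.016,  2.106,  0.663,  0.236, -0.223]), 'ee_pos': array([ 635.31 , -128.201,  203.318]), 'orientation': array([0.637, 0.706, 0.229, 0.207]), 'force': array([-0.418,  0.874, -2.59 ]), 'ft_torque': array([-0.059,  0.893,  0.019]), 'gripper_width': np.float64(0.09), 'gripper_force': np.float64(89.785)}
```

The load now reads the tray's own weight only, so the hook is free. I'll lift, then level.

carry_out([
  [0,0.188,-0.259,0,0,0],
  [0,0.188,-0.259,0,0,0],
  [0,0.188,-0.259,0,0,0],
  [0,0.188,-0.259,0,0,0],
  [0,0.188,-0.259,0,0,0],
  [0,0.188,-0.259,0,0,0],
])

```text
clock: 12.02
ee_pos: [635.3, -128.3, 251.5]
orientation: [0.637, 0.706, 0.229, 0.207]
force: [-0.5, -0.2, -2.4]
gripper_width: 0.088
gripper_force: 89.8
```

carry_out([
  [0,0,0,0.01,0,0],
  [0,0,0,0.02,0,0],
  [0,0,0,0.02,0,0],
  [0,0,0,0.025,0,0],
  [0,0,0,0.025,0,0],
  [0,0,0,0.025,0,0],
  [0,0,0,0.025,0,0],
  [0,0,0,0.025,0,0],
  [0,0,0,0.015,0,0],
  [0,0,0,0.01,0,0],
  [0,0,0,0,0,0],
  [0,0,0,0,0,0],
])

```text
clock: 13.52
ee_pos: [635.4, -128.2, 251.0]
orientation: [0.67, 0.742, 0.0, -0.0]
force: [-0.3, 0.1, -2.8]
gripper_width: 0.091
gripper_force: 89.7
```

```bash
python3 - <<'E'
from h import *
s=state(); print({k:np.round(s[k],3) for k in ("clock","joint_pos","ee_pos","orientation","force","gripper_width")})
M=R.from_quat(s["orientation"]).as_matrix(); print(M.round(3).tolist())
c=cam("scene")["image"]; save("s3.png",c[130:330,200:460],None,3)
E
```

```text
{'clock': np.float64(13.525), 'joint_pos': array([ 0.821,  0.651, -1.012,  1.522,  0.565,  1.285, -0.158]), 'ee_pos': array([ 635.378, -128.15 ,  250.956]), 'orientation': array([ 0.67 ,  0.742,  0.   , -0.   ]), 'force': array([-0.336,  0.066, -2.837]), 'gripper_width': np.float64(0.091)}
[[-0.102, 0.995, 0.0], [0.995, 0.102, 0.0], [0.0, 0.0, -1.0]]
```

View pics/s3.png

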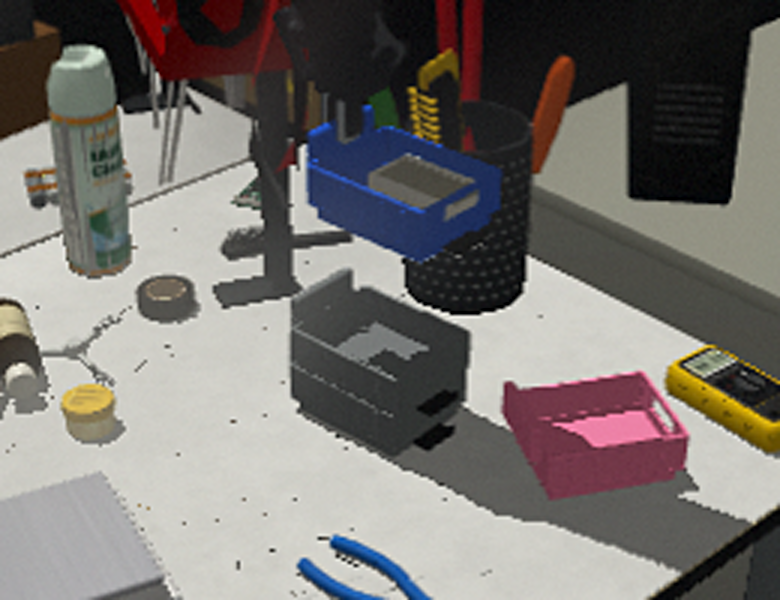

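Picture: the blue tray is held level above the bench with its contents in it, and the grey pair is still nested in place. I'll carry it over to the pan at this height and turn it square.

carry_out([
  [0.3,0.04,0,0,0,0],
  [0.6,0.08,0,0,0,0],
  [0.9,0.1,0,0,0,0],
  [0.9,0.1,0,0,0,0],
  [0.9,0.1,0,0,0,0],
  [0.9,0.1,0,0,0,0],
  [0.9,0.1,0,0,0,0],
  [0.9,0.1,0,0,0,0],
  [0.9,0.1,0,0,0,0],
  [0.9,0.1,0,0,0,0],
  [0.9,0.1,0,0,0,0],
  [0.9,0.1,0,0,0,0],
])

```text
clock: 15.08
ee_pos: [637.9, 122.4, 250.9]
orientation: [0.67, 0.742, -0.0, -0.0]
force: [-0.2, 0.2, -3.7]
gripper_width: 0.09
gripper_force: 89.7
```

carry_out([
  [0.9,0.1,0,0,0,0],
  [0.9,0.1,0,0,0,0],
  [0.7,0.1,0,0,0,0],
  [0.6,0.08,0,0,0,0],
  [0.27,0.05,0,0,0,0],
  [0,0,0,0,0,0.015],
  [0,0,0,0,0,0.025],
  [0,0,0,0,0,0.03],
  [0,0,0,0,0,0.028],
  [0,0,0,0,0,0.015],
  [0,0,0,0,0,0],
  [0,0,0,0,0,0],
])

```text
clock: 16.58
ee_pos: [640.2, 205.4, 250.9]
orientation: [0.791, 0.612, -0.0, -0.0]
force: [0.6, 0.2, -2.2]
gripper_width: 0.088
gripper_force: 89.7
```

```bash
python3 - <<'E'
from h import *
s=state(); print({k:np.round(s[k],3) for k in ("clock","joint_pos","ee_pos","force","gripper_width")})
M=R.from_quat(s["orientation"]).as_matrix(); print(np.degrees(np.arctan2(M[1,1],M[0,1])),M.round(3).tolist())
w=cam("wrist"); t=cam("top"); hs=lambda c: cv2.inRange(cv2.cvtColor(c["image"],cv2.COLOR_RGB2HSV),(105,120,40),(125,255,255))
m=hs(w); z=s["ee_pos"][2]
print("ear rows",[ (u,np.where(m[:,u])[0][[0,-1]].tolist()) for u in range(310,334,3) if m[:,u].any()])
for u in (316,322):
    v=np.where(m[:,u])[0][[0,-1]]; P=ray(w,[(u,v[0]),(u,v[1])],z+17); print("ear ends tool",((P-s["ee_pos"])@M).round(1).tolist())
# left/top rim edge of tray in wrist, top rim line tray y=+48 (z+49 -> TCP-3)
pts=[(u,np.where(m[:,u])[0][0]) for u in range(60,290,20) if m[:,u].any()]
P=(ray(w,pts,z-3)-s["ee_pos"])@M; print("rim edge tool",P[:,:2].round(1).tolist())
np.save("w3.npy",w["image"])
a=cv2.resize(w["image"],(400,300)); b=cv2.resize(t["image"][160:310,120:320],(400,300)); c=cv2.resize(cam("scene")["image"][180:405,120:420],(400,300))
d=cv2.resize(w["image"][:240,160:480],(400,300))
save("m3.png",np.vstack([np.hstack([a,b]),np.hstack([c,d])]))
E
```

```text
{'clock': np.float64(16.575), 'joint_pos': array([ 0.235,  0.658, -0.917,  1.456,  0.529,  1.289, -0.98 ]), 'ee_pos': array([640.177, 205.392, 250.865]), 'force': array([ 0.562,  0.212, -2.245]), 'gripper_width': np.float64(0.088)}
-14.469611560571758 [[0.25, 0.968, -0.001], [0.968, -0.25, -0.0], [-0.001, -0.001, -1.0]]
ear rows [(310, [66, 390]), (313, [66, 398]), (316, [65, 400]), (319, [64, 400]), (322, [64, 400]), (325, [63, 400]), (328, [63, 399]), (331, [62, 393])]
ear ends tool [[100.1, -1.5, -17.1], [-31.9, -2.1, -17.0]]
ear ends tool [[100.4, 0.4, -17.1], [-31.9, 0.6, -17.0]]
rim edge tool [[53.7, -109.5], [54.0, -100.7], [54.0, -92.1], [53.9, -83.6], [53.9, -75.1], [54.3, -66.6], [54.2, -58.2], [54.2, -49.9], [54.2, -41.6], [54.2, -33.3], [99.5, -22.7], [100.8, -15.2]]
```

```bash
python3 - <<'E'
from h import *
im=cv2.imread("pics/top0.png")[:,:,::-1].copy(); c=cam("top")
g=cv2.bilateralFilter(im,7,25,5)
for tol in (5,7,9,12):
    mk=np.zeros((482,642),np.uint8); cv2.floodFill(g.copy(),mk,(190,235),0,(tol,)*3,(tol,)*3,4|(255<<8)|cv2.FLOODFILL_MASK_ONLY|cv2.FLOODFILL_FIXED_RANGE)
    mk=cv2.morphologyEx(mk[1:-1,1:-1],cv2.MORPH_CLOSE,np.ones((5,5))); mk=cv2.morphologyEx(mk,cv2.MORPH_OPEN,np.ones((7,7)))
    k=max(cv2.findContours(mk,0,2)[0],key=cv2.contourArea); P=ray(c,k.reshape(-1,2)+0.0,54)[:,:2].astype(np.float32)
    r=cv2.minAreaRect(P); print(tol,cv2.contourArea(k),np.round(r[0],1),np.round(r[1],1),round(r[2],1), cv2.boxPoints(cv2.minAreaRect(k)).round(1).tolist())
w=np.load("w3.npy"); m=cv2.inRange(cv2.cvtColor(w,cv2.COLOR_RGB2HSV),(105,120,40),(125,255,255))
s=state(); M=R.from_quat(s["orientation"]).as_matrix(); cw=cam("wrist")
for u in (316,322,326):
    v=np.where(m[150:,u])[0]+150; P=ray(cw,[(u,v[0]),(u,v[-1])],s["ee_pos"][2]+17); print(v[0],v[-1],((P-s["ee_pos"])@M).round(1).tolist())
E
```

```text
5 2222.0 [577.8 210.7] [124.5 134.3] 74.5 [[159.5, 253.0], [176.0, 199.6999969482422], [224.89999389648438, 214.8000030517578], [208.3000030517578, 268.20001220703125]]
7 2611.5 [578.2 213.1] [129.1 134.9] 74.4 [[156.8000030517578, 251.60000610351562], [174.60000610351562, 198.1999969482422], [225.0, 215.0], [207.1999969482422, 268.3999938964844]]
9 2933.5 [580.4 221. ] [145.6 135.1] 74.5 [[150.8000030517578, 250.5], [167.5, 196.89999389648438], [224.89999389648438, 214.8000030517578], [208.1999969482422, 268.3999938964844]]
12 4002.0 [619.6 211.7] [150.  229.7] 82.8 [[151.8000030517578, 255.39999389648438], [171.3000030517578, 164.89999389648438], [232.3000030517578, 178.0], [212.8000030517578, 268.5]]
232 400 [[44.6, -1.8, -17.0], [-31.9, -2.1, -17.0]]
232 400 [[44.6, 0.4, -17.0], [-31.9, 0.5, -17.0]]
232 400 [[44.6, 1.9, -17.0], [-31.9, 2.3, -17.0]]
```

View pics/m3.png

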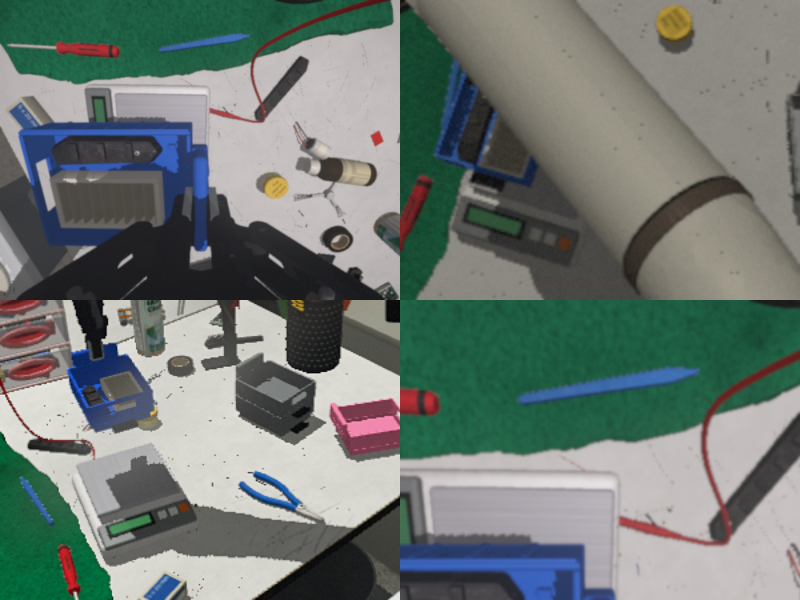

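```bash
python3 - <<'E'
from h import *
s=state(); M=R.from_quat(s["orientation"]).as_matrix(); cw=cam("wrist"); e=s["ee_pos"]
w=np.load("w3.npy"); m=cv2.inRange(cv2.cvtColor(w,cv2.COLOR_RGB2HSV),(105,120,40),(125,255,255))
T=lambda uv,z:((ray(cw,uv,z)-e)@M)[:,:2].round(1).tolist()
print("near rim",[T([(u,np.where(m[:,u])[0][-1])],e[2]-3)[0] for u in range(85,140,12)])
q=[]
for v in range(230,380,30):
    x=np.where(m[v])[0]; q.append((x[0],v))
print("hook-end rim",T(q,e[2]-3),q)
g=cv2.cvtColor(w,cv2.COLOR_RGB2GRAY).astype(int)
print("col 250:",g[128:200:1,250].tolist()); print("col 200",g[128:200,200].tolist()); print("col 305",g[128:200,305].tolist())
print("row 165",g[165,165:200].tolist(),g[165,300:345].tolist())
print("corners",ray(cw,[(184,149.6),(320.8,149.6)],54).round(1).tolist())
E
```

```text
near rim [[-45.8, -120.7], [-45.7, -114.3], [-45.5, -108.0], [-45.4, -101.7], [-45.3, -95.4]]
hook-end rim [[39.8, -125.0], [25.8, -125.0], [11.1, -124.9], [-4.5, -125.0], [-21.2, -125.2]] [(np.int64(33), 230), (np.int64(41), 260), (np.int64(49), 290), (np.int64(57), 320), (np.int64(65), 350)]
col 250: [192, 192, 192, 191, 192, 191, 185, 171, 157, 162, 175, 185, 194, 201, 208, 213, 215, 217, 217, 217, 210, 187, 157, 153, 163, 167, 168, 166, 167, 170, 171, 171, 169, 168, 168, 168, 169, 168, 166, 166, 165, 167, 168, 170, 170, 169, 167, 166, 165, 166, 167, 166, 166, 164, 164, 165, 165, 161, 146, 116, 94, 89, 88, 88, 87, 86, 82, 75, 71, 65, 62, 60]
col 200 [193, 194, 194, 194, 193, 189, 176, 160, 155, 166, 180, 187, 193, 197, 200, 204, 205, 207, 207, 205, 194, 167, 150, 154, 159, 161, 161, 162, 164, 164, 162, 159, 159, 159, 158, 160, 160, 158, 159, 157, 157, 159, 161, 162, 162, 162, 161, 159, 159, 160, 160, 159, 158, 158, 158, 158, 159, 159, 150, 130, 103, 89, 85, 86, 85, 84, 81, 75, 67, 62, 59, 59]
col 305 [196, 196, 195, 196, 193, 186, 173, 161, 160, 159, 169, 184, 196, 204, 212, 217, 221, 224, 225, 224, 223, 216, 192, 162, 156, 167, 175, 177, 175, 175, 178, 180, 179, 178, 178, 178, 179, 179, 178, 175, 174, 175, 175, 175, 178, 179, 177, 175, 174, 174, 175, 176, 177, 175, 174, 175, 176, 175, 176, 174, 173, 171, 172, 173, 172, 167, 151, 121, 91, 76, 71, 70]
row 165 [69, 51, 45, 60, 86, 109, 118, 123, 124, 118, 110, 101, 94, 107, 143, 180, 197, 200, 196, 182, 158, 150, 155, 158, 158, 158, 158, 158, 158, 158, 159, 158, 158, 158, 159] [179, 179, 178, 179, 180, 179, 180, 179, 181, 180, 180, 181, 180, 181, 180, 181, 182, 181, 182, 183, 182, 182, 182, 182, 181, 182, 183, 182, 178, 169, 163, 170, 187, 190, 180, 177, 185, 194, 197, 196, 196, 196, 195, 197, 196]
corners [[532.4, 297.8, 54.0], [655.5, 265.6, 54.0]]
```

The tray sits centred and parallel in the gripper to about 1 mm. In the wrist view the pan's far edge is at row ~151, its left edge at column ~185 and its right edge at column ~329.

```bash
python3 - <<'E'
from h import *
s=state(); M=R.from_quat(s["orientation"]).as_matrix(); cw=cam("wrist"); e=s["ee_pos"]
w=np.load("w3.npy"); g=cv2.GaussianBlur(cv2.cvtColor(w,cv2.COLOR_RGB2GRAY),(3,3),0).astype(int)
far=[(u,146+np.argmin(g[146:156,u])) for u in range(195,320,6)]
F=ray(cw,far,54); p=np.polyfit(F[:,0],F[:,1],1); print("far angle",np.degrees(np.arctan(p[0])))
L=[(182+np.argmin(g[v,182:190]),v) for v in range(157,178,3)]; Rr=[(326+np.argmin(g[v,326:334]),v) for v in range(157,175,3)]
print(L,Rr)
a=np.radians(-14.9); ux=np.array([np.cos(a),np.sin(a)]);uy=np.array([-ux[1],ux[0]])
l=(ray(cw,L,54)[:,:2]@ux).mean(); r=(ray(cw,Rr,54)[:,:2]@ux).mean(); f=(F[:,:2]@uy).mean()
print(l,r,r-l,f); ctr=(l+r)/2*ux+(f-68)*uy; print("pan ctr",ctr)
for c in (ctr,np.array([577.5,210.5])):
    tgt=c+66.5*ux-0.5*uy; d=M.T@np.append(tgt-e[:2],0); print("target",tgt.round(1),"tool d",d.round(1),"frac",(d/25).round(3))
E
```

```text
far angle -15.36763196868475
[(np.int64(186), 157), (np.int64(186), 160), (np.int64(186), 163), (np.int64(186), 166), (np.int64(187), 169), (np.int64(187), 172), (np.int64(187), 175)] [(np.int64(330), 157), (np.int64(330), 160), (np.int64(330), 163), (np.int64(330), 166), (np.int64(329), 169), (np.int64(329), 172)]
438.55135408852357 573.5619867778988 135.01063268937526 423.3613733108342
pan ctr [580.41612359 213.28896552]
target [644.6 195.7] tool d [-8.6  6.8 -0. ] frac [-0.344  0.274 -0.   ]
target [641.6 192.9] tool d [-12.    4.7  -0. ] frac [-0.481  0.189 -0.   ]
```

carry_out([
  [-0.2,0.112,0.2,0,0,0],
  [-0.204,0.112,0.4,0,0,0.0033],
  [0,0,0.7,0,0,0],
  [0,0,0.8,0,0,0],
  [0,0,0.8,0,0,0],
  [0,0,0.8,0,0,0],
  [0,0,0.7,0,0,0],
  [0,0,0.5,0,0,0],
  [0,0,0.3,0,0,0],
  [0,0,0.1,0,0,0],
  [0,0,0,0,0,0],
])

```text
clock: 18.3
ee_pos: [643.1, 194.8, 118.8]
orientation: [0.794, 0.608, 0.0, -0.0]
force: [0.5, 0.4, -3.1]
gripper_width: 0.088
gripper_force: 89.7
```

carry_out([
  [0,0,0.06,0,0,0],
  [0,0,0.06,0,0,0],
  [0,0,0.06,0,0,0],
  [0,0,0,0,0,0],
])

```text
clock: 18.8
ee_pos: [642.8, 194.5, 113.8]
orientation: [0.794, 0.608, -0.0, -0.0]
force: [-1.1, -0.5, -2.5]
gripper_width: 0.091
gripper_force: 89.7
```

```bash
python3 - <<'E'
from h import *
s=state(); M=R.from_quat(s["orientation"]).as_matrix(); cw=cam("wrist"); e=s["ee_pos"]
print("yaw",np.degrees(np.arctan2(M[1,1],M[0,1])),e.round(1))
W=lambda x,y,z=54: e+M@np.array([x,y,e[2]-z])
exp=proj(cw,[W(68,-136.5),W(68,3.5),W(52,-136.5),W(52,3.5)]); print(exp.round(1).tolist())
g=cv2.GaussianBlur(cv2.cvtColor(cw["image"],cv2.COLOR_RGB2GRAY),(3,3),0).astype(int)
v0=int(exp[0,1])
for u in (140,200,260): print("col",u,v0-20,g[v0-20:v0+25,u].tolist())
vm=int(exp[[0,2],1].mean())
for c in (int(exp[0,0]),int(exp[1,0])): print("row",vm,c-20,g[vm,c-20:c+25].tolist())
E
```

```text
yaw -15.08956320179963 [642.8 194.5 113.8]
[[77.6, 153.9], [327.1, 152.4], [83.3, 182.5], [326.9, 181.5]]
col 140 133 [185, 188, 190, 192, 194, 196, 197, 198, 198, 198, 198, 198, 196, 189, 172, 151, 140, 142, 147, 151, 154, 154, 154, 153, 153, 154, 156, 157, 156, 155, 154, 154, 153, 153, 153, 152, 151, 152, 153, 154, 153, 152, 151, 150, 150]
col 200 133 [189, 193, 197, 200, 203, 205, 207, 208, 209, 210, 210, 209, 206, 195, 173, 152, 143, 146, 152, 157, 160, 160, 159, 158, 157, 159, 161, 162, 162, 162, 161, 161, 160, 160, 160, 159, 159, 160, 161, 161, 160, 158, 157, 157, 157]
col 260 133 [195, 200, 205, 209, 213, 215, 216, 216, 216, 216, 216, 216, 213, 202, 178, 152, 141, 145, 153, 160, 164, 165, 165, 164, 163, 163, 165, 167, 168, 168, 167, 167, 167, 166, 166, 166, 167, 167, 168, 168, 166, 164, 163, 162, 163]
row 168 57 [82, 73, 59, 45, 37, 35, 37, 46, 66, 88, 103, 112, 117, 122, 128, 131, 131, 126, 119, 111, 104, 96, 89, 85, 82, 80, 80, 87, 101, 116, 129, 138, 143, 145, 146, 146, 146, 146, 146, 147, 146, 146, 147, 147, 147]
row 168 307 [172, 172, 171, 171, 171, 172, 172, 172, 172, 172, 172, 173, 173, 172, 172, 170, 166, 160, 154, 151, 159, 176, 188, 190, 185, 177, 168, 165, 171, 180, 186, 188, 189, 189, 189, 189, 189, 188, 188, 188, 188, 187, 187, 187, 187]
```

Alignment over the pan is within about 1-2 mm and the edges are parallel. I'll lower it gently to contact.

carry_out([
  [0.02,0,0.04,0,0,0],
  [0.01,0,0.04,0,0,0],
  [0,0,0.04,0,0,0],
  [0,0,0,0,0,0],
  [0,0,0,0,0,0],
])

```text
clock: 19.48
ee_pos: [643.1, 195.3, 110.9]
orientation: [0.794, 0.608, -0.0, -0.0]
force: [0.2, 0.8, -3.6]
gripper_width: 0.09
gripper_force: 89.7
```

carry_out([
  [0,0,0.04,0,0,0],
  [0,0,0.04,0,0,0],
  [0,0,0,0,0,0],
  [0,0,0,0,0,0],
])

```text
clock: 19.98
ee_pos: [643.1, 195.4, 108.9]
orientation: [0.794, 0.608, -0.0, -0.0]
force: [0.2, -0.0, -2.4]
gripper_width: 0.09
gripper_force: 89.7
```

carry_out([
  [0,0,0.04,0,0,0],
  [0,0,0,0,0,0],
  [0,0,0,0,0,0],
])

```text
clock: 20.35
ee_pos: [643.1, 195.4, 107.9]
orientation: [0.794, 0.608, -0.0, -0.0]
force: [-0.0, 0.2, -2.6]
gripper_width: 0.088
gripper_force: 89.7
```

carry_out([
  [0,0,0.04,0,0,0],
  [0,0,0,0,0,0],
  [0,0,0,0,0,0],
])

```text
clock: 20.72
ee_pos: [643.0, 195.3, 106.9]
orientation: [0.794, 0.608, -0.0, -0.0]
force: [0.4, 0.5, -2.5]
gripper_width: 0.093
gripper_force: 89.7
```

carry_out([
  [0,0,0.04,0,0,0],
  [0,0,0,0,0,0],
  [0,0,0,0,0,0],
])

```text
clock: 21.1
ee_pos: [643.0, 195.3, 105.9]
orientation: [0.794, 0.608, -0.0, -0.0]
force: [-0.1, 0.5, -3.6]
gripper_width: 0.089
gripper_force: 89.7
```

carry_out([
  [0,0,0.04,0,0,0],
  [0,0,0,0,0,0],
  [0,0,0,0,0,0],
])

```text
clock: 21.48
ee_pos: [643.3, 195.3, 105.1]
orientation: [0.794, 0.608, -0.0, -0.0]
force: [-0.9, 0.0, -1.1]
gripper_width: 0.092
gripper_force: 89.9
```

carry_out([
  [0,0,0.02,0,0,0],
  [0,0,0,0,0,0],
  [0,0,0,0,0,0],
])

```text
clock: 21.85
ee_pos: [643.3, 195.2, 104.6]
orientation: [0.794, 0.608, -0.0, -0.0]
force: [1.1, -0.6, 0.2]
gripper_width: 0.084
gripper_force: 90.1
```

```bash
python3 - <<'E'
from h import *
import time
for i in range(4):
    s=state(); print(s["force"].round(2),s["ft_torque"].round(2),s["ee_pos"].round(1)); cam("wrist")
E
```

```text
[ 1.07 -0.56  0.21] [-0.12 -0.21 -0.03] [643.3 195.2 104.6]
[ 1.19 -0.66 -0.47] [-0.15 -0.18  0.  ] [643.3 195.3 104.6]
[ 0.88 -1.17 -0.11] [-0.12 -0.25  0.02] [643.3 195.3 104.5]
[0.76 0.32 0.14] [-0.16 -0.26 -0.  ] [643.3 195.3 104.6]
```

The pan now carries the full weight, so I'll release gently.

carry_out([
  [0,0,0,0,0,0],
  [0,0,0,0,0,0],
], force=20)

```text
clock: 22.3
ee_pos: [643.2, 195.3, 104.5]
orientation: [0.794, 0.608, -0.0, -0.0]
force: [1.6, -1.3, 0.9]
gripper_width: 0.087
gripper_force: 90.1
```

carry_out([
  [0,0,0,0,0,0],
  [0,0,0,0,0,0],
  [0,0,0,0,0,0],
  [0,0,0,0,0,0],
], gripper=-0.2)

```text
clock: 22.8
ee_pos: [642.9, 195.4, 104.4]
orientation: [0.794, 0.608, -0.0, -0.0]
force: [-0.3, -0.1, 0.3]
gripper_width: 0.406
gripper_force: 0.0
```

carry_out([
  [0,0,-0.1,0,0,0],
  [0,0,-0.2,0,0,0],
  [0,0,-0.4,0,0,0],
  [0,0,-0.8,0,0,0],
  [0,0,-1,0,0,0],
  [0,0,-1,0,0,0],
  [0,0,-1,0,0,0],
  [0,0,-1,0,0,0],
  [0,0,0,0,0,0],
])

```text
clock: 23.92
ee_pos: [644.5, 196.5, 246.0]
orientation: [0.794, 0.608, 0.002, 0.001]
force: [-0.4, -0.1, -0.4]
gripper_width: 0.398
gripper_force: 0.0
```

carry_out([
  [-1,0,-0.5,0,0,0],
  [-1,0,-0.5,0,0,0],
  [-1,0,-0.5,0,0,0],
  [-1,0,-0.5,0,0,0],
  [-1,0,0,0,0,0],
  [-1,0,0,0,0,0],
  [-1,0,0,0,0,0],
  [-1,0,0,0,0,0],
  [-1,0,0,0,0,0],
  [-1,0,0,0,0,0],
  [0,0,0,0,0,0],
  [0,0,0,0,0,0],
])

```text
clock: 25.42
ee_pos: [578.1, -45.1, 292.1]
orientation: [0.794, 0.608, -0.0, -0.0]
force: [0.3, 0.6, 0.4]
gripper_width: 0.402
gripper_force: 0.0
```

```bash
python3 - <<'E'
from h import *
s=state(); print(s["clock"],s["ee_pos"].round(1),s["force"].round(1))
t=cam("top"); sc=cam("scene")
m=cv2.inRange(cv2.cvtColor(t["image"],cv2.COLOR_RGB2HSV),(105,120,50),(125,255,255)); m[:160]=0;m[300:]=0;m[:,:155]=0;m[:,260:]=0
k=max(cv2.findContours(m,0,2)[0],key=cv2.contourArea); r=cv2.minAreaRect(k); b=cv2.boxPoints(r); P=ray(t,b,103); print(r,cv2.contourArea(k),P.round(1).tolist())
a=cv2.resize(t["image"][170:295,130:300],(800,588),interpolation=cv2.INTER_CUBIC); b2=sc["image"][200:400,150:400]
save("f1.png",np.hstack([cv2.resize(t["image"][175:295,130:280],(400,320),interpolation=cv2.INTER_CUBIC),cv2.resize(b2,(400,320),interpolation=cv2.INTER_CUBIC)]))
E
```

```text
25.425 [578.1 -45.1 292.1] [0.3 0.6 0.4]
((188.997802734375, 227.64923095703125), (44.03099060058594, 59.74623107910156), 19.29004669189453) 2396.0 [[530.4, 273.5, 103.0], [665.0, 238.7, 103.0], [633.7, 140.2, 103.0], [500.2, 176.9, 103.0]]
```

View pics/f1.png

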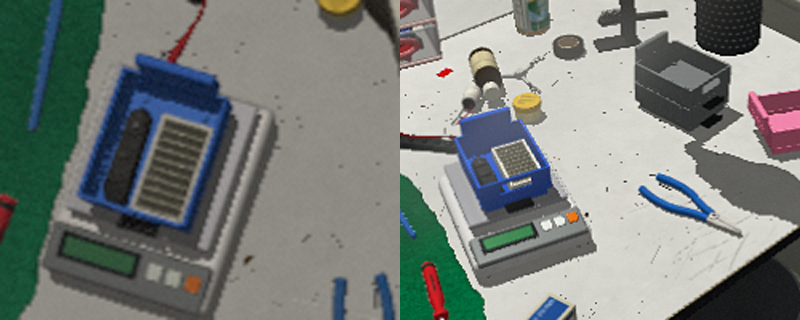

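The final view shows the blue tray sitting square and centred on the pan, with the filter and strip in it. The grey trays are nested and the other things are where they were. Handing in.

```bash
python3 -c "
from station import *
print(sign_off())"
```

```text
the job is handed in; nothing more can be done
None
```

The blue tray, with the filter and trim strip still in it, is on the scale pan, square and centred to within about 2 mm by my camera estimates. The grey trays look still nested and the other things undisturbed; I handed the job in at about 25 s on the robot's clock, and the hand-in gave no verdict.

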